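Scoop a sample of connector sleeves from the lot bin into the sample dish

ROBOT

A 6-joint arm with a two-finger parallel gripper is mounted at the origin on the work surface. World frame = base frame: x ahead of the robot, y to its left, z up, the work surface at z = 0. Lengths are in m, angles in degrees, forces in N, time in s.
With the tool pointing down it reaches from about 0.375 to 0.925 m from the base axis. Payload 5.7 kg.
Tool frame: the origin (TCP) lies at the very end of the fingers, on their centre line; the grasp point (between the pads) lies 19 mm behind it; z points along the fingers, y is the line along which they close (so a half turn about z gives the same grasp; the last joint's range is limited). The gripper opens to 85 mm and grips with 20 to 120 N. Pads are 22 mm wide; open, the fingers measure 114 mm over their backs; the gripper's body (76 mm by 85 mm) begins 54 mm behind the grasp point. The pads swing forward as they close: fully open they stand 13 mm farther back than shut.
Start: joints at [63.478, 20.558, 86.54, -0, 72.909, -6.595], TCP at [0.204, 0.564, 0.231] pointing down, gripper open.
Joint ranges: [-170.27, 170.27], [-57.76, 135], [12.27, 136.19], [-55.21, 235.2], [11.17, 155.16], [-170.74, 170.74]. Speed limits (degrees/s): [136.94, 136.94, 180, 180, 180, 180].

INTERFACE

Orientations are given as a 3x3 rotation matrix whose columns are the frame's x, y, z axes.
In Python, from workcell import manip, sensors, viewer, finish_job, silhouettes, place_of gives the robot as it stands. The module is installed in compiled form; this text tells all that it offers. Calls block until the motion is done:
- manip.goto(position, orientation): joint-space move of the TCP to a pose.
- manip.line_to(position, v=0.15, ori=None, contact_N=None): straight line of the TCP; ori=None keeps the orientation; v is the mean speed in m/s. With contact_N (N) it stops when the force on the tool has changed by that much, and returns True; else False.
- manip.move_j(angles): joint-space move.
- manip.gripper_to(opening, grip_force=None): finger opening in m; grip_force is the grip in N (None keeps the last); returns when the fingers have stopped.
- manip.wait(seconds).
- manip.ik(position, orientation): joint angles nearest the present ones, or None.
- sensors.get_state(): the state.
- viewer.capture(name): name is "scene" or "top"; returns a dict with "frame" (420x560x3 uint8, red, green, blue), "z_map" (420x560 float32, m along the optical axis (not along the pixel's ray), 0 where there is no reading), "fov_y" (degrees; the focal length in pixels is half the picture's height over the tangent of half this angle, whatever the lens; pixels are square), "cx", "cy" (the principal point, pixels), "camera_from_world" (4x4, takes a point from world to camera coordinates). Camera axes: x right, y down, z forward; pixel columns grow to the right and rows downward; lengths in m; the calibration is good to about 2 mm. A picture is of the moment at which its call begins.
A pose or a line that the arm cannot do raises manip.MotionError and nothing moves.
- finish_job(): hands the job in; it is judged then, once.
Trained networks look in a picture, given as the dict that the camera call returned (one of the last four; its "shot" number tells which), for a name from the list of things; names that differ only in an ending like _2 or _b are one class to them, and where a whole thing is asked for, a point or a joint stands for the part that bears it (a point fixed in the world has none). Each returns a list of dicts, best first, with "p" (0 to 1); they miss things now and then, are a little off and sometimes report something else, mostly with a low value. They report only what shows in the picture. A call takes as long as a camera call. They do not tell look-alikes from the thing itself.
- silhouettes(picture, query): "mask" (420x560 bool, what is visible of it) and "point" ([row, column] in pixels, amid what is visible of it).
- place_of(picture, query): "point" ([row, column] in pixels: a listed point, or the origin of a listed thing).
The state is a dict: "t": time; "qpos": joint angles; "dq": joint speeds; "effort": joint torques, N m; "ee_pos": TCP position; "tool_rot": TCP orientation; "wrist_force": force on the tool from outside, world axes, zero at the start; "torque": the same for the moment, N m; "grip_width": finger opening in m; "gripper_force": force on a finger pad.
Only numpy, scipy, OpenCV 4.12 (cv2) and the standard library are available. Lean on these libraries where they do the work, as an engineer would, in place of code of your own. Each camera call takes 0.05 s, during which the arm holds its last target. There are 200 camera calls.

TASK

Take the steel scoop from its two-hook holder, scoop up brass connector sleeves from the blue bin that holds them, and tip at least three of them into the round metal dish from just above it, so that none end up outside the bin and the dish and the fingers never touch them. Then hang the scoop back in its holder the way it was, its handle down in both hooks. Do not push the dish away or disturb the other things on the bench.

Things in the scene. Friction and masses are not known exactly. Their poses are not given: they have to be found in the camera images.
- scoop: stainless flat-bottomed scoop, 220 mm long, about 0.3 kg, hung level in its holder. Origin on the handle's centre line, where it is gripped (between the hooks, across y); x along the handle to the nose, z up. Handle: flat-sided bar 14 mm wide (y), 18 high (z), x = -67 to 61 mm. Bowl: 2 mm sheet, floor parallel to the handle, underside at z = -56 mm, from back wall x = 58 to open nose x = 153 mm
- scoop_front (a point): point on the underside of the scoop's handle (x = 46, z = -9 mm in the scoop's frame) that rests in the front hook. The scoop's centre of mass lies between this point and its origin
- scoop_rear (a point): point on the underside of the scoop's handle (x = -47, z = -9 mm in the scoop's frame) that rests in the rear hook
- scoop_nose (a point): middle of the scoop's nose edge, on the underside of the floor (x = 153, z = -56 mm in the scoop's frame). The bowl is 80 mm wide outside, 76 inside; its side walls are 40 mm high at the back, falling to 11 mm near the nose. The sleeves slide off its floor at a slope of about 13 to 19 degrees, and roll off earlier
- holder: the scoop's holder, fixed: base plate 135 x 70 x 8 mm with two upturned U-hooks of 6 mm rod, at x = 46 and -47 mm. Origin under the middle of the plate. The hung handle lies along x, its centre line 69 mm above the bench, the bowl beyond the front (+x) hook. Each U is 20 mm wide inside, floor 60 mm above the bench; its prongs reach 88 mm and flare to 32 mm apart inside
- hook_front (a point): middle of the floor of the front hook's U, 60 mm above the bench; axes as the holder's
- hook_rear (a point): middle of the floor of the rear hook's U, 60 mm above the bench; axes as the holder's
- lot_bin: blue stacking bin holding the connector sleeves, fixed; outside 168 mm long (x), 104 wide (y), walls and floor 4 mm. Origin under its centre; x points from its low front (26 mm high, towards the robot) to its rear wall (70 mm). Sides 70 mm high, sloping to 30 mm over the front 54 mm. Inside x -80 to 80, y -48 to 48 mm. It may stand in either of two places, next to the bin of rods
- rod_bin: a bin of the same form that holds long thin steel rods instead, fixed to the bench; not to be used. Axes as the lot bin's
- dish: round open metal sample dish standing loose on the bench, 152 mm across the rim, 38 mm high, walls 4 mm, about 0.6 kg. Origin under its centre
- dish_in (a point): centre of the dish's inner floor, 5 mm above the bench
- part0: one of six equal turned brass connector sleeves: stubby cylinder 28 mm in diameter and 38 mm long (along its x axis) with fully rounded ends and an 8 mm bore; about 50 g; origin at its centre. It rolls. At the start the six lie on their sides, in one layer, on the floor of the lot bin; about the front 35 mm of that floor is clear
- part1: one of six equal turned brass connector sleeves: stubby cylinder 28 mm in diameter and 38 mm long (along its x axis) with fully rounded ends and an 8 mm bore; about 50 g; origin at its centre. It rolls. At the start the six lie on their sides, in one layer, on the floor of the lot bin; about the front 35 mm of that floor is clear
- part2: one of six equal turned brass connector sleeves: stubby cylinder 28 mm in diameter and 38 mm long (along its x axis) with fully rounded ends and an 8 mm bore; about 50 g; origin at its centre. It rolls. At the start the six lie on their sides, in one layer, on the floor of the lot bin; about the front 35 mm of that floor is clear
- part3: one of six equal turned brass connector sleeves: stubby cylinder 28 mm in diameter and 38 mm long (along its x axis) with fully rounded ends and an 8 mm bore; about 50 g; origin at its centre. It rolls. At the start the six lie on their sides, in one layer, on the floor of the lot bin; about the front 35 mm of that floor is clear
- part4: one of six equal turned brass connector sleeves: stubby cylinder 28 mm in diameter and 38 mm long (along its x axis) with fully rounded ends and an 8 mm bore; about 50 g; origin at its centre. It rolls. At the start the six lie on their sides, in one layer, on the floor of the lot bin; about the front 35 mm of that floor is clear
- part5: one of six equal turned brass connector sleeves: stubby cylinder 28 mm in diameter and 38 mm long (along its x axis) with fully rounded ends and an 8 mm bore; about 50 g; origin at its centre. It rolls. At the start the six lie on their sides, in one layer, on the floor of the lot bin; about the front 35 mm of that floor is clear
- tweezers: bystander: dark steel tweezers 125 mm long lying on the bench
- calipers: bystander: digital calipers 200 mm long lying on the bench, 15 mm high
- loupe: bystander: black loupe, 42 mm across and 45 mm high, standing behind the dish
- solvent: bystander: clear bottle 60 mm across and 125 mm high, standing at the back
Mind the look-alikes: they are no part of the job. What is shaped like the part3 but green or pink is not meant.

How it is judged (in metres and radians):
At the end, for the whole second after the job is handed in: At least three connector sleeves lie in the dish (centres within 72 mm of its floor's centre), all others in the lot bin or dish, at rest; dish level; scoop hung at rest as at the start, both seat points within 3 mm of their hooks' floors in height, 6 mm sideways, 15 mm lengthwise ((distance between each of part0, part1, part2 and dish_in below 0.072 m or distance between each of part0, part1, part3 and dish_in below 0.072 m or distance between each of part0, part1, part4 and dish_in below 0.072 m or distance between each of part0, part1, part5 and dish_in below 0.072 m or distance between each of part0, part2, part3 and dish_in below 0.072 m or distance between each of part0, part2, part4 and dish_in below 0.072 m or distance between each of part0, part2, part5 and dish_in below 0.072 m or distance between each of part0, part3, part4 and dish_in below 0.072 m or distance between each of part0, part3, part5 and dish_in below 0.072 m or distance between each of part0, part4, part5 and dish_in below 0.072 m or distance between each of part1, part2, part3 and dish_in below 0.072 m or distance between each of part1, part2, part4 and dish_in below 0.072 m or distance between each of part1, part2, part5 and dish_in below 0.072 m or distance between each of part1, part3, part4 and dish_in below 0.072 m or distance between each of part1, part3, part5 and dish_in below 0.072 m or distance between each of part1, part4, part5 and dish_in below 0.072 m or distance between each of part2, part3, part4 and dish_in below 0.072 m or distance between each of part2, part3, part5 and dish_in below 0.072 m or distance between each of part2, part4, part5 and dish_in below 0.072 m or distance between each of part3, part4, part5 and dish_in below 0.072 m) and (distance between part0 and dish_in below 0.072 m or (x of part0 in the frame of lot_bin between -0.082 and 0.082 m and y of part0 in the frame of lot_bin between -0.05 and 0.05 m and z of part0 in the frame of lot_bin below 0.07 m)) and (distance between part1 and dish_in below 0.072 m or (x of part1 in the frame of lot_bin between -0.082 and 0.082 m and y of part1 in the frame of lot_bin between -0.05 and 0.05 m and z of part1 in the frame of lot_bin below 0.07 m)) and (distance between part2 and dish_in below 0.072 m or (x of part2 in the frame of lot_bin between -0.082 and 0.082 m and y of part2 in the frame of lot_bin between -0.05 and 0.05 m and z of part2 in the frame of lot_bin below 0.07 m)) and (distance between part3 and dish_in below 0.072 m or (x of part3 in the frame of lot_bin between -0.082 and 0.082 m and y of part3 in the frame of lot_bin between -0.05 and 0.05 m and z of part3 in the frame of lot_bin below 0.07 m)) and (distance between part4 and dish_in below 0.072 m or (x of part4 in the frame of lot_bin between -0.082 and 0.082 m and y of part4 in the frame of lot_bin between -0.05 and 0.05 m and z of part4 in the frame of lot_bin below 0.07 m)) and (distance between part5 and dish_in below 0.072 m or (x of part5 in the frame of lot_bin between -0.082 and 0.082 m and y of part5 in the frame of lot_bin between -0.05 and 0.05 m and z of part5 in the frame of lot_bin below 0.07 m)) and z of scoop_front in the frame of hook_front between -0.003 and 0.003 m and y of scoop_front in the frame of hook_front between -0.006 and 0.006 m and x of scoop_front in the frame of hook_front between -0.015 and 0.015 m and z of scoop_rear in the frame of hook_rear between -0.003 and 0.003 m and y of scoop_rear in the frame of hook_rear between -0.006 and 0.006 m and x of scoop_rear in the frame of hook_rear between -0.015 and 0.015 m and angle between dish's own z axis and vertical below 0.1 rad and linear speed of each of part0, part1, part2, part3, part4, part5 below 0.03 m/s and linear speed of scoop below 0.02 m/s); the robot touches nothing.
It fails at once if the fingers touch a connector sleeve (over 0.5 N) (contact force between the fingers and part0 above 0.5 N or contact force between the fingers and part1 above 0.5 N or contact force between the fingers and part2 above 0.5 N or contact force between the fingers and part3 above 0.5 N or contact force between the fingers and part4 above 0.5 N or contact force between the fingers and part5 above 0.5 N).
It fails at once if a connector sleeve is thrown or dropped from well above the dish (faster than 1.9 m/s, a fall of about 180 mm) (linear speed of any of part0, part1, part2, part3, part4, part5 above 1.9 m/s).
It fails at once if the dish is pushed more than 40 mm (distance of dish from where it was at the start of the episode above 0.04 m).
It fails at once if a bystander is moved more than 30 mm (distance of any of tweezers, calipers, loupe, solvent from where it was at the start of the episode above 0.03 m).
It also fails if it takes over 61 s, if anything falls off the work surface, if the arm or the gripper's body presses on something with over 40 N, if the wrist force passes 120 N, or if a joint passes its speed limit or range.

## Working session

There is one attempt and no reset: what is moved stays moved. The work goes in short steps, each a Python script; the robot and the scene stay as the last script left them, time stands still between calls to the robot, and variables do not carry over. Pictures are saved under pics/ and viewed, at most 10 in all, crops included, and the job is handed in when it is done.

```bash
mkdir -p pics
cat > h.py <<'E'
import numpy as np, cv2
from workcell import manip, sensors, viewer, finish_job, silhouettes, place_of
def world(c,rc,z=None,depth=None):
    """pixel -> world, on plane z, or by depth map"""
    f=c["frame"].shape[0]/2/np.tan(np.radians(c["fov_y"])/2); T=np.linalg.inv(c["camera_from_world"])
    r,k=rc; d=np.array([(k-c["cx"])/f,(r-c["cy"])/f,1.])
    if z is None:
        return T[:3,:3]@(d*c["z_map"][int(r),int(k)])+T[:3,3]
    D=T[:3,:3]@d; o=T[:3,3]; return o+D*(z-o[2])/D[2]
def cloud(c):
    f=c["frame"].shape[0]/2/np.tan(np.radians(c["fov_y"])/2); T=np.linalg.inv(c["camera_from_world"])
    h,w=c["z_map"].shape; k,r=np.meshgrid(np.arange(w),np.arange(h)); Z=c["z_map"]
    P=np.stack([(k-c["cx"])/f*Z,(r-c["cy"])/f*Z,Z],-1)
    return P@T[:3,:3].T+T[:3,3]
def save(c,name,crop=None,s=1):
    im=c["frame"][:,:,::-1]
    if crop: im=im[crop[0]:crop[1],crop[2]:crop[3]]
    cv2.imwrite(f"pics/{name}.png",cv2.resize(im,None,fx=s,fy=s,interpolation=cv2.INTER_CUBIC))
E
python3 - <<'E'
from h import *
np.set_printoptions(precision=4,suppress=True)
for n in("top","scene"):
    c=viewer.capture(n); save(c,n+"0",s=1.4)
    print(n,np.linalg.inv(c["camera_from_world"])[:3,3])
    C=cloud(c)
    for q in("scoop","scoop_front","scoop_rear","scoop_nose","hook_front","hook_rear","holder","lot_bin","rod_bin","dish","dish_in","part0","loupe","solvent","calipers","tweezers"):
        zz={"scoop":.069,"scoop_front":.06,"scoop_rear":.06,"scoop_nose":.013,"hook_front":.06,"hook_rear":.06,"dish_in":.005,"part0":.018}.get(q,0)
        for o in place_of(c,q)[:8]:
            if o["p"]>.2: print(q,round(o["p"],2),np.round(o["point"]),world(c,o["point"],zz)[:2])
print(sensors.get_state())
E
```

```text
top [0.4835 0.0217 1.2272]
scoop 0.8 [233. 413.] [ 0.5253 -0.2993]
scoop_front 0.65 [216. 407.] [ 0.5656 -0.288 ]
scoop_front 0.29 [176. 207.] [0.6591 0.1725]
scoop_rear 0.92 [252. 415.] [ 0.4824 -0.3053]
scoop_nose 0.88 [170. 403.] [ 0.6811 -0.2936]
scoop_nose 0.47 [252. 414.] [ 0.4821 -0.317 ]
hook_front 0.78 [211. 409.] [ 0.5769 -0.2943]
hook_front 0.53 [145. 257.] [0.7303 0.0569]
hook_rear 0.66 [145. 254.] [0.7308 0.0648]
hook_rear 0.63 [173. 209.] [0.6649 0.1673]
hook_rear 0.57 [254. 414.] [ 0.4776 -0.3038]
holder 0.94 [233. 405.] [ 0.5284 -0.2997]
lot_bin 0.87 [173. 207.] [0.6745 0.1796]
lot_bin 0.55 [233. 404.] [ 0.5274 -0.2965]
rod_bin 0.89 [195. 132.] [0.6212 0.359 ]
rod_bin 0.6 [177. 210.] [0.6642 0.1716]
dish 0.78 [224. 324.] [ 0.551  -0.1027]
dish_in 0.7 [221. 324.] [ 0.5567 -0.1035]
part0 0.76 [262. 140.] [0.461  0.3316]
part0 0.73 [151. 193.] [0.7243 0.211 ]
part0 0.73 [172. 194.] [0.6745 0.2089]
part0 0.7 [166. 217.] [0.6893 0.154 ]
part0 0.69 [204. 258.] [0.5978 0.0544]
part0 0.66 [154. 213.] [0.7173 0.163 ]
part0 0.62 [182. 222.] [0.6488 0.1424]
part0 0.62 [262. 192.
[... 1358 characters left out ...]
423.] [0.6313 0.3561]
calipers 0.64 [163. 282.] [ 0.374  -0.1656]
calipers 0.21 [159. 196.] [ 0.5118 -0.366 ]
tweezers 0.58 [197. 327.] [0.4241 0.0168]
{'t': 1.7, 'qpos': array([63.4773, 20.5585, 86.5387,  0.0001, 72.9084, -6.595 ]), 'dq': array([-0.1509,  0.1279,  0.0713, -0.0152,  0.056 , -0.0433]), 'effort': array([  0.0029, -52.7578, -27.9045,   0.0003,   0.0019,  -0.    ]), 'ee_pos': array([0.2045, 0.5641, 0.2313]), 'tool_rot': array([[-0.9401,  0.3408, -0.    ],
       [ 0.3408,  0.9401, -0.0001],
       [ 0.    , -0.0001, -1.    ]]), 'wrist_force': array([-0.1184, -0.0782,  0.5433]), 'torque': array([ 0.0155, -0.0256,  0.0324]), 'gripper_force': 0.0, 'grip_width': 0.08538209734888046}
```

View pics/top0.png

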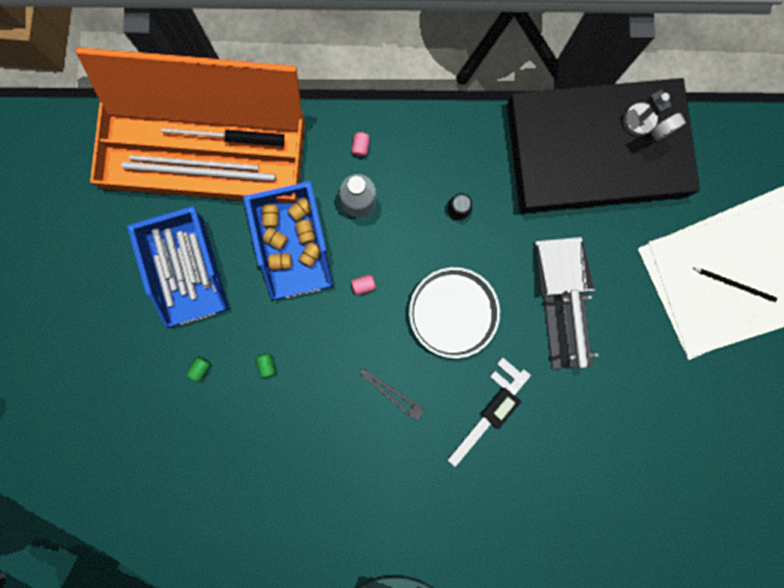

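View pics/scene0.png

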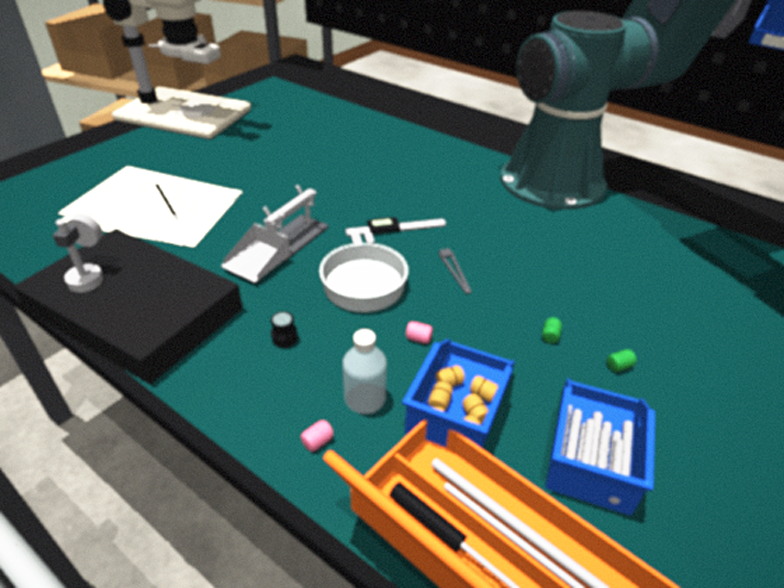

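Both views agree: the lot bin with six brass sleeves is at top px about (171, 205) in 560-wide coordinates. The rod bin is at (190, 128), the dish at (223, 324) and the scoop at (233, 407). Sleeve look-alikes are two green ones at (262, 140) and (262, 192) and two pink ones at (103, 257) and (204, 258), all outside the bins. The brass ones in the blue bin fit the description. Next I fit poses from the depth maps and confirm with one crop.

```bash
cat > fit.py <<'E'
from h import *
np.set_printoptions(precision=4,suppress=True)
def axis(P): 
    m=P.mean(0); v=np.linalg.svd(P-m)[2][0]; return m,v*np.sign(v[0])
def circ(P):
    A=np.c_[2*P,np.ones(len(P))]; s=np.linalg.lstsq(A,(P**2).sum(1),rcond=None)[0]; return s[:2],np.sqrt(s[2]+s[:2]@s[:2])
if __name__=="__main__":
  for n in("top","scene"):
    c=viewer.capture(n); C=cloud(c); F=c["frame"].astype(int); X,Y,Z=C[...,0],C[...,1],C[...,2]
    if n=="top": save(c,"bincrop",(130,225,165,245),7)
    # handle
    m=(X>.44)&(X<.60)&(abs(Y+.30)<.05)&(Z>.072)&(Z<.083); P=C[m]
    p,v=axis(P[:,:2])
    for _ in range(3):
        d=(P[:,:2]-p)@[-v[1],v[0]]; P=P[abs(d)<.009]; p,v=axis(P[:,:2])
    s=(P[:,:2]-p)@v
    print(n,"handle n",len(P),"mid",p,"yaw",np.degrees(np.arctan2(v[1],v[0])),"z",np.median(P[:,2]),"ends",p+v*np.percentile(s,1),p+v*np.percentile(s,99))
    # bin
    B=(F[...,2]>F[...,0]+50)&(F[...,2]>F[...,1]+25)&(abs(X-.67)<.13)&(abs(Y-.175)<.09)&(Z>.022)&(Z<.076)
    Q=C[B][:,:2].astype(np.float32); r=cv2.minAreaRect(Q); print(" bin",len(Q),r, cv2.boxPoints(r).tolist())
    m=(abs(X-.555)<.1)&(abs(Y+.1)<.1)&(Z>.034)&(Z<.041); print(" dish",m.sum(),circ(C[m][:,:2]))
    for o in silhouettes(c,"lot_bin")[:1]: print(" sil",o["p"],o["point"])
    br=(F[...,0]>F[...,2]+50)&(F[...,0]>F[...,1]+15)&(abs(X-.67)<.09)&(abs(Y-.175)<.06)&(Z<.045)
    k,l,st,ce=cv2.connectedComponentsWithStats(br.astype(np.uint8))
    for i in range(1,k):
        if st[i,4]>25: print("  brass",st[i,4],C[l==i].mean(0), C[l==i][:,:2].min(0),C[l==i][:,:2].max(0))
E
python3 fit.py
python3 - <<'E'
from h import *
def Rs(yaw,pitch):  # scoop axes; pitch>0 nose up
    y,p=np.radians([yaw,pitch]); cz,sz=np.cos(y),np.sin(y);c,s=np.cos(p),np.sin(p)
    return np.array([[cz,-sz,0],[sz,cz,0],[0,0,1]])@np.array([[c,0,-s],[0,1,0],[s,0,c]])
for flip in(0,1):
  for lean in(0,15,30,-15):
    a=np.radians(lean)
    M=np.array([[1,0,0],[0,-1,0],[0,0,-1.]]) if not flip else np.diag([-1,1,-1.])
    L=np.array([[np.cos(a),0,-np.sin(a)],[0,1,0],[np.sin(a),0,np.cos(a)]])
    def q(nose,yaw,pitch):
        R=Rs(yaw,pitch); o=np.array(nose)-R@[.153,0,-.056]; T=R@L@M; r=manip.ik(o+T[:,2]*.019,T)
        return None if r is None else np.round(r).astype(int)
    print("flip",flip,"lean",lean,"hang",q([.683,-.288,.013],4,0),"| dig",q([.628,.168,.005],13,-36),q([.74,.19,.005],13,0),q([.72,.185,.05],13,12))
    for yw in(0,-30,-60,-90):
        c,s=np.cos(np.radians(yw)),np.sin(np.radians(yw)); print("  pour",yw,q([.555-.03*c,-.1-.03*s,.05],yw,-40),q([.555-.03*c,-.1-.03*s,.08],yw,12))
E
```

```text
top handle n 329 mid [ 0.523 -0.296] yaw 5.678394698956474 z 0.07602195785790844 ends [ 0.4602 -0.3023] [ 0.583 -0.29 ]
 bin 884 ((0.669035017490387, 0.17540593445301056), (0.17326846718788147, 0.11243019998073578), 12.641302108764648) [[0.5721983909606934, 0.21129873394966125], [0.5968033075332642, 0.10159391909837723], [0.7658716440200806, 0.13951313495635986], [0.7412667274475098, 0.2492179572582245]]
 dish 303 (array([ 0.5502, -0.0987]), np.float64(0.07319150552555072))
 sil 0.81 [179.6, 204.3]
  brass 200 [0.7316 0.1659 0.0296] [0.7109 0.1456] [0.7512 0.1983]
  brass 319 [0.6965 0.2062 0.0276] [0.6607 0.1838] [0.7388 0.2224]
  brass 309 [0.6699 0.1469 0.0275] [0.6322 0.1286] [0.7127 0.1649]
  brass 160 [0.6381 0.1929 0.0276] [0.6269 0.1758] [0.652  0.2108]
scene handle n 174 mid [ 0.5297 -0.2967] yaw 4.41208668013207 z 0.077013439644048 ends [ 0.4651 -0.3017] [ 0.5878 -0.2923]
 bin 1665 ((0.6701281666755676, 0.17236769199371338), (0.17507536709308624, 0.11243757605552673), 12.99691104888916) [[0.5721895098686218, 0.20745916664600372], [0.5974765419960022, 0.09790201485157013], [
[... 2433 characters left out ...]
flip 1 lean 30 hang [-50  30 115  57  29 166] | dig [  9  27  94  -1  65 -94] None [  5  32 132 167  26  95]
  pour 0 [ -19   18  101   -3   70 -107] None
  pour -30 [-16  18 101   3  71 -77] None
  pour -60 [-14  19  99   8  69 -47] None
  pour -90 [-12  21  96  11  65 -17] [ 24  40  92 -39  73  45]
flip 1 lean -15 hang [ -31   39   85   -9   69 -121] | dig [ 10  52  62  -3 117 -93] [  9  40  82  -1  72 -94] [  8  32  96   0  55 -95]
  pour 0 [ -13   43   77  -12  113 -102] [ -25   17  120   -2   45 -113]
  pour -30 [-20  43  78   9 113 -81] [-12  18 119   1  46 -73]
  pour -60 [-27  40  84  27 104 -63] [ -2  22 111   3  49 -35]
  pour -90 [-33  36  94  43  88 -50] [  0  27 100   4  52  -2]
```

View pics/bincrop.png

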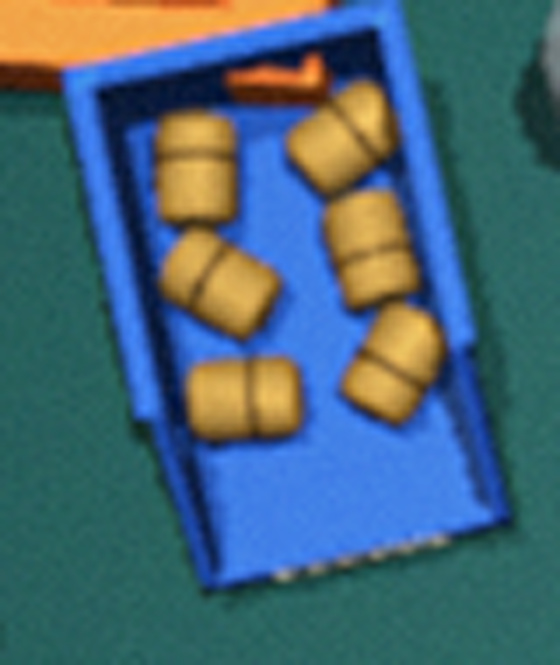

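The crop shows six brass sleeves lying in the blue bin with its front strip clear. That is the lot bin (yaw about 13°). Now I grip the scoop, lift it, and check for slip.

```bash
cat >> h.py <<'E'
LEAN=-8
NOSE=np.array([.153,0,-.056])
HANG=np.array([.5265,-.2965,.069]); HY=5.0
BIN=np.array([.6695,.174,0]); BY=12.8
DISH=np.array([.5535,-.1005,0])
def rot(a,ax):
    return cv2.Rodrigues(np.radians(a)*np.array(ax,float))[0]
def Rs(yaw,pitch): return rot(yaw,[0,0,1])@rot(-pitch,[0,1,0])   # pitch>0: nose up
def tcp(o,yaw,pitch):
    T=Rs(yaw,pitch)@rot(-LEAN,[0,1,0])@np.diag([1.,-1,-1]); return np.array(o)+T[:,2]*.019,T
def nosepose(n,yaw,pitch): return tcp(np.array(n)-Rs(yaw,pitch)@NOSE,yaw,pitch)
def binpt(x,y,z): return BIN+rot(BY,[0,0,1])@[x,y,z]
def go(pt,v=.15,c=None):
    r=manip.line_to(pt[0],v=v,ori=pt[1],contact_N=c); return r
E
python3 - <<'E'
from h import *
np.set_printoptions(precision=4,suppress=True)
st=lambda:(lambda s:print(round(s["t"],2),s["ee_pos"],s["wrist_force"],s["grip_width"],s["gripper_force"]))(sensors.get_state())
st()
p,T=tcp(HANG,HY,0)
manip.goto(p+[0,0,.11],T); manip.gripper_to(.05)
go((p,T),.15); st()
manip.gripper_to(0,120); st()
go((p+[0,0,.1],T),.1); manip.wait(.2); st()
c=viewer.capture("scene"); save(c,"lift",(90,300,100,380),2.5)
for q in("scoop_front","scoop_rear","scoop_nose"):
    o=place_of(c,q)
    if o: print(q,o[0]["p"],o[0]["point"])
loc={"scoop_front":[.046,0,-.009],"scoop_rear":[-.047,0,-.009],"scoop_nose":NOSE}
f=210/np.tan(np.radians(c["fov_y"])/2)
for k,v in loc.items():
    w=HANG+[0,0,.1]+Rs(HY,0)@np.array(v); pc=c["camera_from_world"]@np.r_[w,1]; print(k,"expected",[f*pc[1]/pc[2]+c["cy"],f*pc[0]/pc[2]+c["cx"]])
E
```

```text
1.9 [0.2045 0.564  0.2313] [-0.0469 -0.6382 -0.0552] 0.08515390040960859 0.0
6.45 [ 0.5245 -0.2972  0.0509] [ 0.2718 -0.2297 -0.0683] 0.049951973172389835 0.0
6.88 [ 0.5247 -0.2974  0.0516] [0.508  0.3125 4.8579] 0.012152470152414649 117.01961874961853
8.22 [ 0.5235 -0.2965  0.1495] [ 0.8075  0.3463 -3.1324] 0.011838087455130125 117.29987025260925
scoop_rear 0.76 [109.1, 215.0]
scoop_nose 0.84 [163.3, 164.7]
scoop_front expected [np.float64(125.36699713116286), np.float64(192.02904191196677)]
scoop_rear expected [np.float64(110.36830023743771), np.float64(216.3311281150096)]
scoop_nose expected [np.float64(162.5046930996551), np.float64(163.5728215047186)]
```

View pics/lift.png

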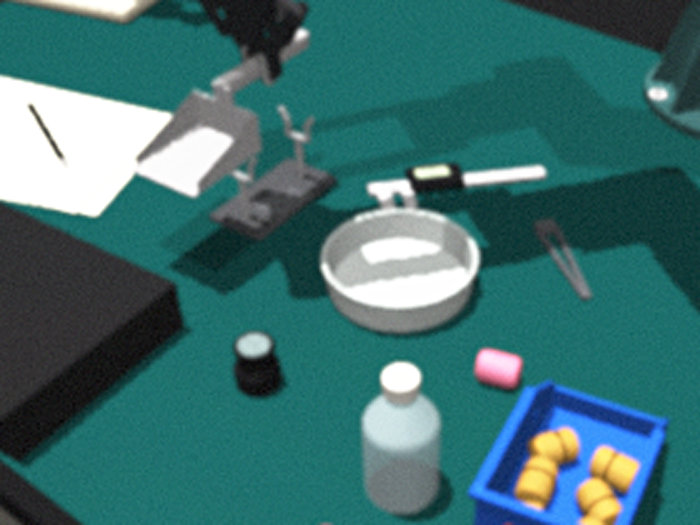

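The scoop is clear of the hooks and level in the gripper, nose at crop px (195, 190); its keypoints match the prediction within 1.5 px. Now the dig.

```bash
cat > dig.py <<'E'
from h import *
np.set_printoptions(precision=4,suppress=True)
def st(m=""): s=sensors.get_state(); print(m,round(s["t"],2),s["ee_pos"],s["wrist_force"],round(s["grip_width"],4))
go(nosepose([.60,-.27,.19],HY,-10),.25)
manip.goto(*nosepose(binpt(-.058,0,.12),BY,-40)); st("above")
hit=go(nosepose(binpt(-.058,0,.0055),BY,-40),.08,8); st(f"down {hit}")
for x,p in((-.04,-32),(-.02,-24),(.0,-19),(.014,-15),(.03,-4),(.045,0)):
    go(nosepose(binpt(x,0,.0055),BY,p),.06); st(x)
hit=go(nosepose(binpt(.072,0,.0055),BY,0),.04,30); st(f"end {hit}")
c=viewer.capture("top"); save(c,"dug",(130,225,165,245),7)
E
python3 dig.py
```

```text
above 10.67 [0.5204 0.1387 0.2487] [ 0.4928 -0.0335 -3.4565] 0.0118
down False 12.25 [0.5207 0.1402 0.1345] [ 3.0422  0.6744 -0.8181] 0.0121
-0.04 12.64 [0.5203 0.1401 0.1203] [ 0.2472  0.5139 -2.9421] 0.0119
-0.02 13.08 [0.5258 0.1413 0.1029] [ 0.269  -0.918  -2.5995] 0.012
0.0 13.51 [0.5379 0.1441 0.0913] [-0.4302  0.5071 -1.8867] 0.0119
0.014 13.87 [0.5457 0.1458 0.0819] [-1.2606 -0.2593 -1.791 ] 0.012
0.03 14.49 [0.5496 0.1468 0.0537] [-2.2245 -0.1832 -1.2475] 0.0119
0.045 14.91 [0.5626 0.1496 0.0429] [ 0.0984 -0.9541 -2.1688] 0.012
end False 15.73 [0.5869 0.1543 0.0427] [-4.0881 -4.853   1.4148] 0.012
```

View pics/dug.png

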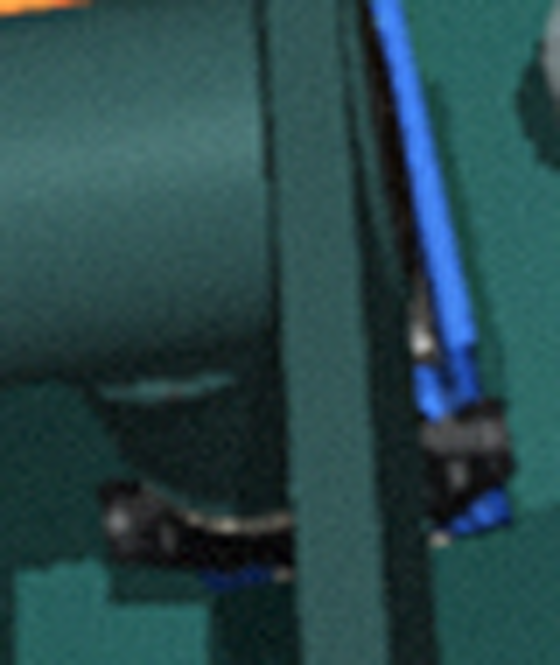

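The arm hides the bowl from above here (crop covered by the link). I tilt the nose up, lift, and look from the scene camera.

Run:
```python
from h import *
np.set_printoptions(precision=4,suppress=True)
def st(m=""): s=sensors.get_state(); print(m,round(s["t"],2),s["ee_pos"],s["wrist_force"],round(s["grip_width"],4))
go(nosepose(binpt(.070,0,.020),BY,6),.05)
go(nosepose(binpt(.068,0,.042),BY,13),.05); st("tilt")
go(nosepose(binpt(.060,0,.13),BY,13),.1); manip.wait(.2); st("up")
c=viewer.capture("scene"); save(c,"held",(170,350,240,420),3.3)
```

```text
tilt 16.37 [0.5792 0.1536 0.043 ] [-0.6416 -0.7135 -6.0835] 0.0118
up 17.6 [0.5715 0.1518 0.1304] [ 0.5752  0.1932 -6.3249] 0.0117
```

View pics/held.png

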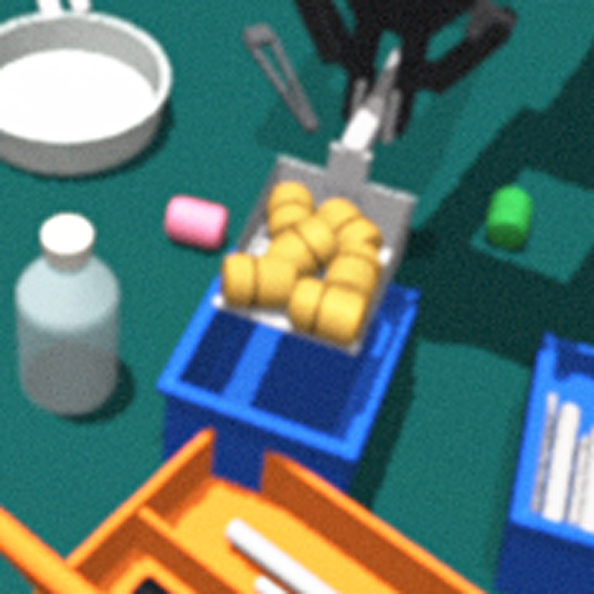

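All six sleeves sit in the bowl, between crop px (225, 185) and (380, 340), and the bin is empty. I plan the transit and pour.

Run:
```python
from h import *
for yw in(0,-20,-40,-60,-75,-90):
    d=rot(yw,[0,0,1])[:,0]
    for n,z,p in((.030,.10,18),(.034,.05,0),(.034,.05,-20),(.045,.05,-45)):
        q=manip.ik(*nosepose(DISH-d*n+[0,0,z],yw,p)); print(yw,p,None if q is None else np.round(q).astype(int))
```

```text
0 18 [-31  12 130  10  30  50]
0 0 [-23  19 117  -4  52  70]
0 -20 [-17  27  98  -8  81  76]
0 -45 [-13  42  78 -11 112  78]
-20 18 [-15  12 130  -2  28  96]
-20 0 [-16  19 117   1  52  93]
-20 -20 [-17  27  98   1  82  92]
-20 -45 [-18  42  78   2 113  92]
-40 18 [ -1  15 124 -11  33 138]
-40 0 [-10  20 114   5  53 116]
-40 -20 [-18  27  99  10  81 108]
-40 -45 [-23  41  81  15 110 106]
-60 18 [  7  20 115 -14  42 167]
-60 0 [ -6  23 110   8  53 139]
-60 -20 [-18  27  99  19  77 124]
-60 -45 [-27  39  85  27 103 118]
-75 18 None
-75 0 [ -4  25 105  10  53 155]
-75 -20 [-18  27  99  24  72 136]
-75 -45 [-30  37  89  35  96 125]
-90 18 [   9   28   98  -12   55 -164]
-90 0 [ -3  27 101  10  53 171]
-90 -20 [-18  27  99  29  66 147]
-90 -45 [-32  34  95  42  87 131]
```

Run:
```python
from h import *
np.set_printoptions(precision=4,suppress=True)
def st(m=""): s=sensors.get_state(); print(m,round(s["t"],2),s["ee_pos"],s["wrist_force"],round(s["grip_width"],4))
YP=-20; d=rot(YP,[0,0,1])[:,0]
P=lambda n,z,p: nosepose(DISH-d*n+[0,0,z],YP,p)
go(nosepose(binpt(.050,0,.14),BY,18),.06)
go(P(.030,.12,18),.15); st("over")
go(P(.032,.055,4),.08)
for n,z,p in((.034,.05,-8),(.036,.048,-14),(.038,.048,-20),(.040,.048,-26)):
    go(P(n,z,p),.03); st(p)
c=viewer.capture("scene"); save(c,"pour",(130,270,180,340),4)
```

```text
over 19.88 [ 0.3761 -0.0356  0.1074] [-0.0492  0.1856 -6.75  ] 0.012
-8 21.44 [ 0.3811 -0.0377  0.1085] [-0.6059  1.3243 -4.9848] 0.0118
-14 22.07 [ 0.3858 -0.0395  0.1215] [-0.6155  1.3895 -4.8601] 0.0117
-20 22.74 [ 0.392  -0.0417  0.1361] [-0.1603  0.1194 -3.5156] 0.0119
-26 23.42 [ 0.3995 -0.0444  0.1495] [-1.1328  0.7515 -3.2206] 0.0121
```

View pics/pour.png

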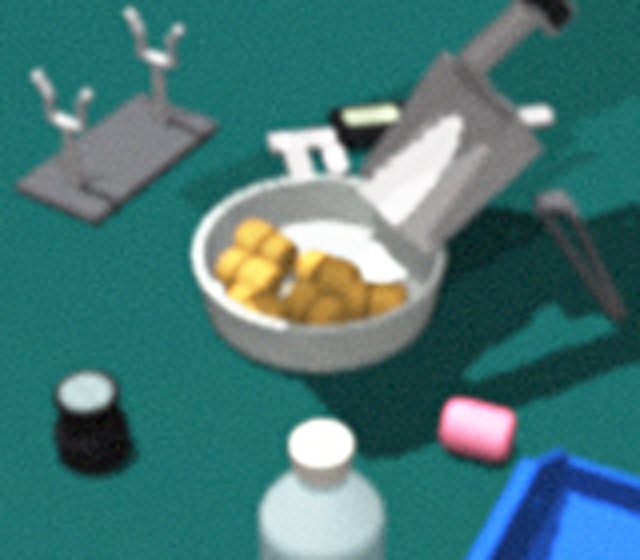

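The bowl is empty and the brass pile lies wholly in the dish, around crop px (300, 280). Now hang the scoop back.

Run:
```python
from h import *
np.set_printoptions(precision=4,suppress=True)
def st(m=""): s=sensors.get_state(); print(m,round(s["t"],2),s["ee_pos"],s["wrist_force"],round(s["grip_width"],4))
YP=-20; d=rot(YP,[0,0,1])[:,0]
go(nosepose(DISH-d*.045+[0,0,.17],YP,-26),.12); st("up")
p,T=tcp(HANG,HY,0); print("target",p)
manip.goto(p+[0,0,.11],T)
go((p+[0,0,.06],T),.1); manip.wait(.2); st("above hooks")
c=viewer.capture("scene"); f=210/np.tan(np.radians(c["fov_y"])/2)
for k,v in {"scoop_rear":[-.047,0,-.009],"scoop_nose":NOSE}.items():
    w=HANG+[0,0,.06]+Rs(HY,0)@np.array(v); pc=c["camera_from_world"]@np.r_[w,1]
    o=place_of(c,k); print(k,"exp",f*pc[1]/pc[2]+c["cy"],f*pc[0]/pc[2]+c["cx"],"got",o[0] if o else None)
for o in silhouettes(c,"part0"): print("part",round(o["p"],2),np.round(o["point"]),world(c,o["point"]))
hit=go((p+[0,0,.001],T),.05,10); st(f"down {hit}")
c=viewer.capture("scene"); save(c,"hang",(90,230,120,290),4)
```

```text
up 24.63 [ 0.3947 -0.0427  0.2711] [ 1.4186  0.9432 -3.1585] 0.0118
target [ 0.5239 -0.2967  0.0502]
above hooks 26.62 [ 0.5244 -0.2971  0.111 ] [ 0.1788  0.1908 -2.1185] 0.0118
scoop_rear exp 124.37978074693619 217.52072895171904 got {'point': [322.4, 423.6], 'p': 0.74}
scoop_nose exp 176.5156097595758 166.29307116382216 got {'point': [177.5, 171.3], 'p': 0.76}
part 0.87 [312. 223.] [0.8557 0.0609 0.0269]
part 0.71 [259. 444.] [0.4732 0.3307 0.0229]
part 0.67 [199. 240.] [ 0.5944 -0.1255  0.0292]
part 0.66 [206. 258.] [ 0.5894 -0.0743  0.0327]
part 0.65 [197. 260.] [ 0.5591 -0.0951  0.0306]
part 0.51 [236. 392.] [0.4785 0.2144 0.0258]
part 0.5 [242. 298.] [0.6113 0.057  0.0131]
part 0.45 [204. 274.] [ 0.557  -0.0512  0.0294]
down True 27.87 [ 0.5236 -0.2969  0.0545] [-1.9165  0.6542  7.4923] 0.0119
```

View pics/hang.png

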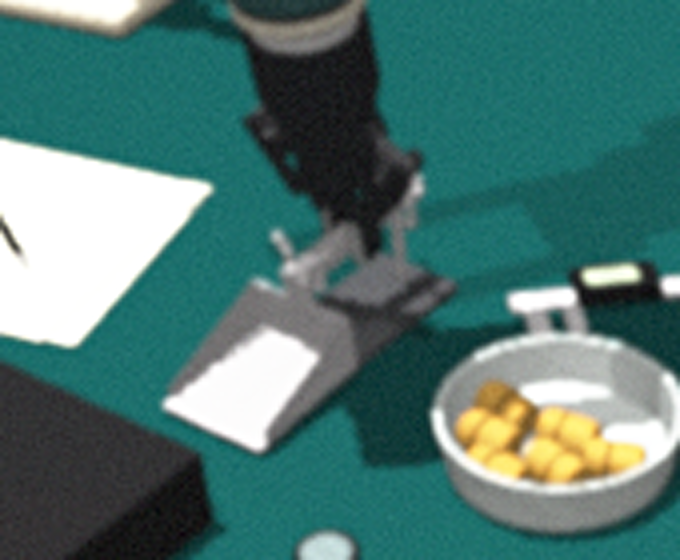

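The handle lies between both hooks' prongs, at crop px (290, 260) and (410, 195), about 3 mm above seated. I lower a little more and release.

Run:
```python
from h import *
np.set_printoptions(precision=4,suppress=True)
def st(m=""): s=sensors.get_state(); print(m,round(s["t"],2),s["ee_pos"],s["wrist_force"],round(s["grip_width"],4))
p,T=tcp(HANG,HY,0)
hit=go((p+[0,0,.001],T),.02,15); st(f"down {hit}")
manip.gripper_to(.05,20); manip.wait(.2)
a=T[:,2]
manip.line_to(p-a*.12,v=.1); manip.wait(.3); st("clear")
manip.goto(np.array([.40,.15,.33]),np.diag([1.,-1,-1])); st("away")
from fit import axis
for n in("top","scene"):
    c=viewer.capture(n); C=cloud(c); X,Y,Z=[C[...,i] for i in range(3)]
    m=(X>.44)&(X<.60)&(abs(Y+.30)<.05)&(Z>.072)&(Z<.083); P=C[m]; q,v=axis(P[:,:2])
    for _ in range(3):
        e=(P[:,:2]-q)@[-v[1],v[0]]; P=P[abs(e)<.009]; q,v=axis(P[:,:2])
    s=(P[:,:2]-q)@v; print(n,len(P),"yaw",np.degrees(np.arctan2(v[1],v[0])),"z slope",np.polyfit(s,P[:,2],1),"ends",q+v*np.percentile(s,1),q+v*np.percentile(s,99))
    if n=="scene": save(c,"final",(90,350,120,420),2.3)
```

```text
down False 28.18 [ 0.5235 -0.2971  0.0533] [-6.9751  1.2471 13.7035] 0.0119
clear 30.48 [ 0.5403 -0.2952  0.1687] [0.2117 0.1815 0.6958] 0.0498
away 32.27 [0.4006 0.1495 0.3297] [ 0.2921  0.3369 -0.8381] 0.0501
top 335 yaw 5.175957597741197 z slope [0.0022 0.0758] ends [ 0.458  -0.2992] [ 0.5819 -0.288 ]
scene 169 yaw 4.709218197567426 z slope [-0.01    0.0766] ends [ 0.4624 -0.2994] [ 0.5858 -0.2893]
```

View pics/final.png

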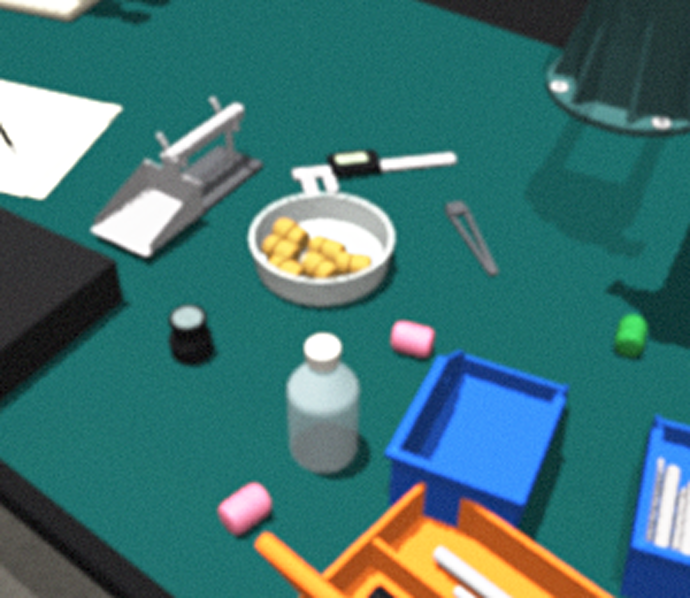

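The scoop hangs level in both hooks, at picture px (160, 145) and (215, 105), within 2–3 mm of its start. The bin is empty, the sleeves lie in the dish and the bystanders stand as before.

```bash
python3 -c "
from h import *
print(finish_job())"
```

```text
the job is handed in; nothing more can be done
None
```

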